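Nest the parts pots on the electronics bench

ROBOT

A 7-joint arm with a two-finger parallel gripper is mounted at the origin on the work surface. World frame = base frame: x ahead of the robot, y to its left, z up, the work surface at z = 0. Lengths are in m, angles in rad, forces in N, time in s.
With the tool pointing down it reaches from about 0.4 to 0.875 m from the base axis. Payload 19.3 kg.
Tool frame: the origin (TCP) lies midway between the tips of the shut fingers; the grasp point (between the pads) lies 19 mm behind it; x points along the fingers, y is the direction in which the jaws open and shut, and the axes are right-handed (so a half turn about x gives the same grasp; the last joint's range is limited). The gripper opens to 85 mm and grips with 20 to 120 N. Pads are 22 mm wide; open, the fingers measure 114 mm over their backs; the gripper's body (76 mm by 85 mm) begins 54 mm behind the grasp point. The pads swing forward as they close: fully open they stand 13 mm farther back than shut.
Start: joints at [1.134, 0.521, -0.036, 1.599, 0.021, 1.021, -0.113], TCP at [0.224, -0.583, 0.231] pointing down, gripper open.
Joint ranges: [-2.91, 2.91], [-0.3, 2.13], [-1.5, 1.42], [0.17, 2.43], [-1.26, 4.41], [0.16, 1.93], [-2.52, 2.52]. Speed limits (rad/s): [1.89, 1.89, 2.39, 2.39, 3.01, 3.01, 3.01].

INTERFACE

Orientations are given as [roll, pitch, yaw] about the fixed x, y, z axes, in that order (R = Rz(yaw) Ry(pitch) Rx(roll)).
In Python, from workcell import telemetry, vision, workorder gives the robot as it stands. The module is installed in compiled form; this text tells all that it offers.
- The arm moves only by the tool play_rows, never from a script. Its argument "deltas" is a list of rows, each a list of 7 numbers: the shift along the world's x, y, z in mm, then the turn, a rotation vector about the world's x, y, z in degrees, then the finger opening in mm, from 0 to 85.4. In form: [[x, y, z, wx, wy, wz, jaw], ...]. A call has 1 to 8 rows; each row shifts and turns the commanded pose from where the row before left it; what a row does not reach is not made up. A row lasts 1/8 s, in which the tool goes at most 62.5 mm and 10.7 degrees, less where a joint would pass 70% of its speed; a pose out of reach is approached as far as the arm can. A call with a gripper value outside its range is refused whole. The fingers move at their own pace and stop on an object; "grip_force" is the grip in N (left out, the last holds). Time passes only in rows, so rows that do not move let the fingers close. It gives the time, the measured TCP pose, the force and the opening at its end, in the units of the state.
- telemetry.observe(): the state, without advancing time (a new reading comes with each control period).
- vision.grab_frame(name): name is "scene" or "top" or "wrist"; returns the picture (480x640x3 uint8, red, green, blue); there is no depth.
- vision.camera_info(name): a dict with "mtx" (3x3 intrinsics, pixels), "rvec" (rotation vector, rad) and "tvec" (3), from world to camera coordinates, as OpenCV has them. Camera axes: x right, y down, z forward; pixel columns grow to the right and rows downward; lengths in m; the calibration is good to about 2 mm. A picture is of the moment at which its call begins: read the wrist's pose just before it. camera_info takes no time and is no camera call; for the wrist camera it gives the pose at the moment of the call.
- workorder.job_done(): hands the job in, once; it reports no verdict.
The state is a dict: "clock": time; "qpos": joint angles; "qd": joint speeds; "joint_efforts": joint torques, N m; "position": TCP position; "tool_rot": TCP orientation; "force": force on the tool from outside, world axes, zero at the start; "moment": the same for the moment, N m; "grip_width": finger opening in m.
Only numpy, scipy, OpenCV 4.12 (cv2) and the standard library are available. Lean on these libraries where they do the work, as an engineer would, in place of code of your own. Each camera call takes 0.05 s, during which the arm holds its last target. There are 200 camera calls.

TASK

Tidy away the set of three round steel parts pots on the repair bench by nesting them: the middle-sized cup stands in the wide low dish, and the tall narrow pot stands in the cup. Everything ends upright and let go, fully down on the floor of the pot around it, with the dish left about where it stands now.

Things in the scene. Friction and masses are not known exactly. Their poses are not given: they have to be found in the camera images.
- dish_floor (a point): the wide low dish, the largest pot of the set: plain pale round steel, open at the top, 116 mm across, 30 mm high, walls 4 mm (108 mm clear inside), loose, stands upright on the bench, about 0.3 kg. This point is the centre of its inner floor, 4 mm above its underside; z up along its axis.
- cup_center (a point): the middle-sized cup: plain pale round steel, straight walls, open at the top, 62 mm across, 60 mm high, walls 3 mm (56 mm clear inside), floor 4 mm thick, loose, stands upright on the bench, about 0.1 kg. This point is on its axis half-way up, 30 mm above its underside and 30 mm below its rim; z up along its axis.
- tube_center (a point): the tall narrow pot, the smallest across: plain pale round steel tube with a closed bottom, straight walls 3 mm, open at the top, 32 mm across, 90 mm high, loose, stands upright on the bench, about 0.07 kg. This point is on its axis half-way up, 45 mm above its underside and 45 mm below its rim; z up along its axis.

How it is judged:
At the end, for the whole second after the job is handed in: Cup upright (10 degrees) on the floor of the dish (height within 4 mm, axes within 30 mm); tall narrow pot upright (10 degrees) on the floor of the cup (height within 4 mm, axes within 20 mm); dish flat on the bench, within 50 mm of where it began (horizontal distance between cup_center and dish_floor below 0.03 m and z of cup_center in the frame of dish_floor between 0.026 and 0.034 m and angle between each of cup_center, tube_center, dish_floor's own z axis and vertical below 0.17 rad and horizontal distance between tube_center and cup_center below 0.02 m and z of tube_center in the frame of cup_center between 0.015 and 0.023 m and height (world z) of dish_floor below 0.012 m and distance of dish_floor from where it was at the start of the episode below 0.05 m); the robot touches nothing.
It also fails if it takes over 69 s, if anything falls off the work surface, if the arm or the gripper's body presses on something with over 40 N, if the wrist force passes 120 N, or if a joint passes its speed limit or range.

## Working session

There is one attempt and no reset: what is moved stays moved. The work goes in short steps, Python scripts to look and compute and a tool call to move; the robot and the scene stay as the last step left them, time stands still between calls to the robot, and variables do not carry over. Pictures are saved under pics/ and viewed, about 8 in all and at most 12, crops included, and the job is handed in when it is done.

Besides the shell and the picture viewer there is one more tool, called by a JSON object that holds its "op" and its "data". play_rows: Moves the arm, as the interface text tells. Its arguments: {"type":"object","properties":{"deltas":{"type":"array","items":{"type":"array","items":{"type":"number"}}},"grip_force":{"type":"number"}},"required":["deltas"]}

```bash
mkdir -p pics
cat > h.py <<'E'
import cv2, numpy as np
from workcell import telemetry, vision, workorder
def save(n,f):
    cv2.imwrite(f, vision.grab_frame(n)[:,:,::-1])
def ray(n,u,v,z):
    c=vision.camera_info(n); K=np.array(c["mtx"],float); R=cv2.Rodrigues(np.array(c["rvec"],float))[0]; t=np.array(c["tvec"],float).ravel()
    d=R.T@np.linalg.inv(K)@[u,v,1]; o=-R.T@t
    return o+d*(z-o[2])/d[2]
def proj(n,p):
    c=vision.camera_info(n)
    return cv2.projectPoints(np.array(p,float).reshape(-1,3),np.array(c["rvec"],float),np.array(c["tvec"],float),np.array(c["mtx"],float),None)[0].reshape(-1,2)
E
python3 - <<'E'
from h import *
save("top","pics/top1.png"); save("scene","pics/scene1.png")
s=telemetry.observe(); print(s)
for n in("top","scene"):print(vision.camera_info(n))
E
```

```text
{'clock': 0.1, 'qpos': array([ 1.13384278,  0.52195917, -0.03634615,  1.59990742,  0.02117781,
        1.02111909, -0.11281794]), 'qd': array([-4.61809254e-04, -1.45103364e-03, -3.51950188e-03,  1.13838820e-04,
       -1.14899808e-03, -1.08937455e-04, -4.54157089e-05]), 'joint_efforts': array([ 3.13581841e-03, -9.28488779e+01,  1.98375553e+00, -3.70529437e+01,
        1.80505298e-02,  5.46872689e-03,  5.85475668e-07]), 'position': array([ 0.22399874, -0.58317173,  0.23079571]), 'tool_rot': array([-1.52916904,  1.56978703,  1.97915208]), 'force': array([ 0.20380435, -0.38660634, -0.58780345]), 'moment': array([ 0.0233571 , -0.03558592, -0.01904695]), 'grip_width': 0.08566578189922933}
{'mtx': array([[515.65411964,   0.        , 320.91580558],
       [  0.        , 515.65411964, 245.3279182 ],
       [  0.        ,   0.        ,   1.        ]]), 'rvec': array([ 2.1261462 , -2.14382478,  0.10629937]), 'tvec': array([0.02811384, 0.55729185, 1.00132548])}
{'mtx': array([[523.01626746,   0.        , 316.64921151],
       [  0.        , 523.01626746, 242.61220765],
       [  0.        ,   0.        ,   1.        ]]), 'rvec': array([ 1.95854372,  1.12275247, -0.55708849]), 'tvec': array([-0.26919733, -0.22922556,  1.43247958])}
```

View pics/top1.png

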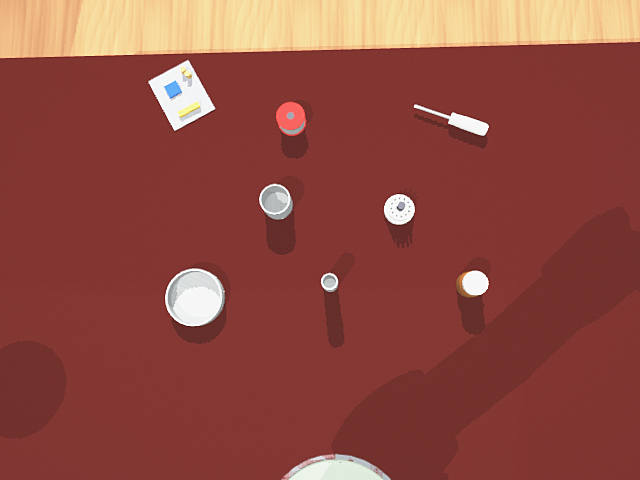

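View pics/scene1.png

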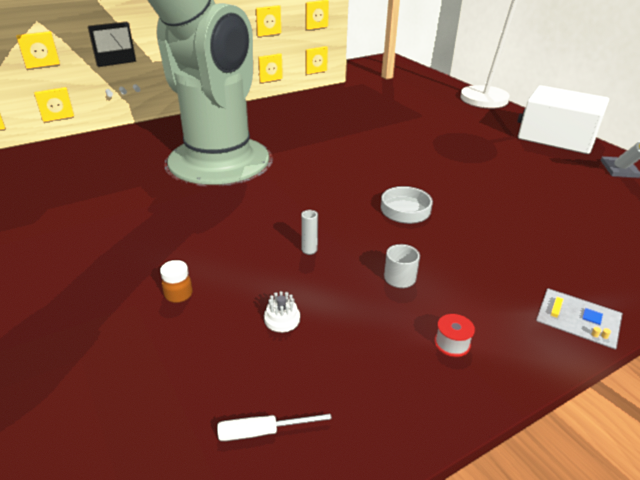

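The top picture shows the dish rim centred near (195,297), the cup rim near (275,200) and the tube rim near (329,282). The scene view confirms all three are upright. Next I'll compute positions and overlay the predicted outlines.

Run:
```python
from h import *
im=cv2.imread("pics/top1.png"); out=[]
a=np.linspace(0,2*np.pi,90)
for nm,u,v,h,r in(("dish",195,297,.03,.058),("cup",275.5,200.5,.06,.031),("tube",329.3,282,.09,.016)):
    p=ray("top",u,v,h); print(nm,p.round(4),np.hypot(*p[:2]).round(3), "scene",proj("scene",p).round(1))
    S=7 if nm!="dish" else 4; w=270//S//1
    w=38 if S==4 else 30
    x0,y0=int(u)-w,int(v)-w
    c=cv2.resize(im[y0:y0+2*w,x0:x0+2*w],(400,400),interpolation=cv2.INTER_CUBIC)
    s=400/(2*w)
    for z,col in((h,(0,255,0)),(0,(255,255,0))):
        q=proj("top",np.c_[p[0]+r*np.cos(a),p[1]+r*np.sin(a),0*a+z])
        for x,y in q: cv2.circle(c,(int((x-x0+.5)*s),int((y-y0+.5)*s)),1,col,-1)
    out.append(c)
sc=cv2.imread("pics/scene1.png")
cv2.imwrite("pics/ov.png",cv2.resize(np.hstack(out),(800,267),interpolation=cv2.INTER_AREA))
```

```text
dish [0.4559 0.2792 0.03  ] 0.535 scene [[404.3 198.7]]
cup [0.6461 0.1132 0.06  ] 0.656 scene [[399.8 252.6]]
tube [0.4802 0.0062 0.09  ] 0.48 scene [[307.8 213.4]]
```

View pics/ov.png

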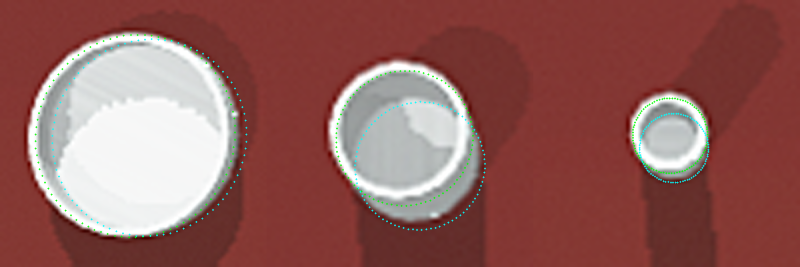

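Overlay check: my circles sit about 1 px right of and below the real rims. Corrected estimates are cup (0.648, 0.115), tube (0.482, 0.007) and dish (0.456, 0.280). I'll move over the cup.

{"op": "play_rows", "data": {"deltas": [[15, 25, 0, 0, 0, 0, 85], [25, 41, 0, 0, 0, 0, 85], [25, 41, 0, 0, 0, 0, 85], [25, 41, 0, 0, 0, 0, 85], [25, 41, 0, 0, 0, 0, 85], [25, 41, 0, 0, 0, 0, 85], [25, 41, 0, 0, 0, 0, 85], [25, 41, 0, 0, 0, 0, 85]], "grip_force": 30}}

```text
clock: 1.1
position: [0.4147, -0.27, 0.2312]
tool_rot: [-0.845, 1.571, 2.664]
force: [0.2, 0.4, 0.3]
grip_width: 0.0852
```

{"op": "play_rows", "data": {"deltas": [[25, 41, 0, 0, 0, 0, 85], [25, 41, 0, 0, 0, 0, 85], [25, 41, 0, 0, 0, 0, 85], [25, 41, 0, 0, 0, 0, 85], [25, 41, 0, 0, 0, 0, 85], [25, 41, 0, 0, 0, 0, 85], [10, 20, 0, 0, 0, 0, 85], [0, 0, 0, 0, 0, 0, 85]]}}

```text
clock: 2.1
position: [0.5742, -0.0041, 0.2308]
tool_rot: [-0.805, 1.57, 2.706]
force: [-0.1, -1.1, -0.5]
grip_width: 0.0848
```

{"op": "play_rows", "data": {"deltas": [[25, 40, 0, 0, 0, 0, 85], [25, 40, 0, 0, 0, 0, 85], [20, 35, 0, 0, 0, 0, 85], [4, 4, 0, 0, 0, 0, 85], [0, 0, 0, 0, 0, 0, 85], [0, 0, 0, 0, 0, 0, 85]]}}

```text
clock: 2.85
position: [0.6479, 0.1116, 0.2314]
tool_rot: [1.095, 1.57, -1.682]
force: [-0.4, 0.2, 0.7]
grip_width: 0.0852
```

Run:
```python
from h import *
from scipy.spatial.transform import Rotation as Ro
s=telemetry.observe(); print(s["position"],s["qpos"].round(2)); R=Ro.from_euler('xyz',s["tool_rot"]).as_matrix(); print(R.round(3))
save("wrist","pics/w1.png"); print(vision.camera_info("wrist"))
for p in ([.648,.115,.06],[s["position"][0],s["position"][1],.06]): print(proj("wrist",p))
```

```text
[0.64786523 0.11163357 0.2314199 ] [-0.11  0.58 -0.24  1.5   0.15  1.08 -1.59]
[[-0.     0.357 -0.934]
 [-0.001 -0.934 -0.357]
 [-1.     0.001  0.   ]]
{'mtx': array([[374.96783383,   0.        , 323.73156143],
       [  0.        , 374.96783383, 240.49562194],
       [  0.        ,   0.        ,   1.        ]]), 'rvec': array([-2.39276744,  1.64435798,  0.23105594]), 'tvec': array([-0.1256627 ,  0.58290399,  0.55571774])}
[[322.77886143 214.92566773]]
[[326.39855991 216.4531028 ]]
```

View pics/w1.png

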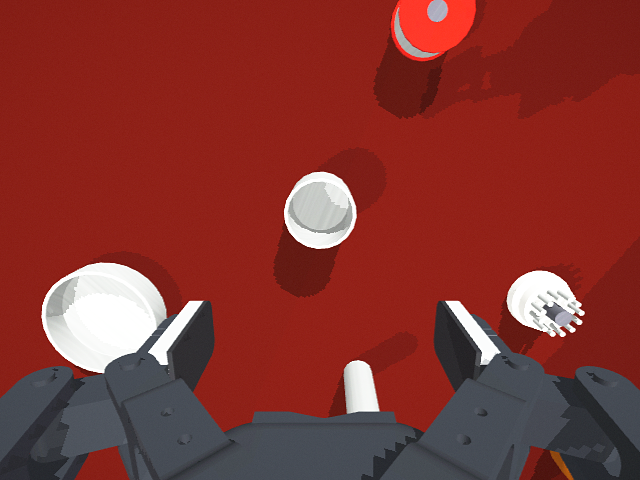

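The wrist view shows the cup silhouette spanning x 284–356 and y 172–248, against a predicted rim centre of (323,215). The dish is at lower left and the tube at the bottom, with its rim behind the gripper. I'll fit the cup silhouette numerically.

```bash
cat >> h.py <<'E'
from scipy.optimize import minimize
def fit(img,ci,x,y,zb,h,r,box):
    """fit silhouette of upright cylinder to bright low-saturation mask"""
    hsv=cv2.cvtColor(img,cv2.COLOR_BGR2HSV); m=((hsv[...,1]<60)&(hsv[...,2]>90)).astype(np.uint8)
    k=np.zeros_like(m); a,b,c,d=box; k[b:d,a:c]=m[b:d,a:c]
    n,l,s,_=cv2.connectedComponentsWithStats(k); j=1+np.argmax(s[1:,4]); k=(l==j).astype(np.uint8)
    cs=cv2.findContours(k,0,2)[0]; cv2.drawContours(k,cs,-1,1,-1)
    t=np.linspace(0,2*np.pi,60); S=4
    K=cv2.resize(k*1.,None,fx=S,fy=S)
    def sil(p):
        P=np.vstack([np.c_[p[0]+r*np.cos(t),p[1]+r*np.sin(t),0*t+z] for z in (zb,zb+h)])
        q=cv2.projectPoints(P,ci["rvec"],ci["tvec"],ci["mtx"],None)[0].reshape(-1,2)
        o=np.zeros(K.shape,np.uint8); cv2.fillConvexPoly(o,cv2.convexHull(((q+.5)*S).round().astype(np.int32)),1); return o
    f=lambda p: np.abs(sil(p)-K).sum()/K.sum()
    q=minimize(f,[x,y],method="Nelder-Mead",options=dict(initial_simplex=[[x,y],[x+.006,y],[x,y+.006]]))
    return q.x, q.fun, s[j]
E
python3 - <<'E'
from h import *
ci=vision.camera_info("wrist"); R=cv2.Rodrigues(ci["rvec"])[0]; print("cam",-R.T@ci["tvec"],"axis",R[2])
im=cv2.imread("pics/w1.png")
print(fit(im,ci,.648,.115,0,.06,.031,(260,150,380,270)))
t=cv2.imread("pics/top1.png");ct=vision.camera_info("top")
print(fit(t,ct,.648,.115,0,.06,.031,(250,175,300,225)))
print(fit(t,ct,.482,.007,0,.09,.016,(310,265,350,300)))
print(fit(t,ct,.456,.280,0,.03,.058,(155,255,240,335)))
s=cv2.imread("pics/scene1.png");c=vision.camera_info("scene")
print(fit(s,c,.648,.115,0,.06,.031,(370,235,430,295)))
print(fit(s,c,.482,.007,0,.09,.016,(290,200,325,260)))
print(fit(s,c,.456,.280,0,.03,.058,(370,180,440,230)))
E
```

```text
cam [0.71096018 0.13815257 0.37395169] axis [-0.25686506 -0.09816224 -0.96144918]
(array([0.64782292, 0.11784407]), np.float64(0.027849296568061014), array([ 284,  172,   73,   77, 4327], dtype=int32))
(array([0.65070545, 0.11596263]), np.float64(0.04040395518358531), array([259, 184,  34,  36, 926], dtype=int32))
(array([0.48243342, 0.00700221]), np.float64(0.0710001170411985), array([321, 273,  17,  19, 267], dtype=int32))
(array([0.45688046, 0.28365155]), np.float64(0.024800988938455937), array([ 165,  268,   60,   59, 2746], dtype=int32))
(array([0.64940321, 0.11726509]), np.float64(0.03715118501529052), array([ 384,  244,   36,   44, 1308], dtype=int32))
(array([0.48154631, 0.00859724]), np.float64(0.05627459278916545), array([301, 210,  17,  45, 683], dtype=int32))
(array([0.45620686, 0.28499147]), np.float64(0.03376905248271527), array([ 381,  186,   52,   38, 1591], dtype=int32))
```

Estimates agree within about 2 mm: cup (0.6485, 0.117), tube (0.482, 0.0078), dish (0.4565, 0.284). I'll descend on the cup to TCP z ≈ 0.024 and close.

{"op": "play_rows", "data": {"deltas": [[0.6, 5.4, -20, 0, 0, 0, 85], [0, 0, -40, 0, 0, 0, 85], [0, 0, -40, 0, 0, 0, 85], [0, 0, -35, 0, 0, 0, 85], [0, 0, -30, 0, 0, 0, 85], [0, 0, -25, 0, 0, 0, 85], [0, 0, -17, 0, 0, 0, 85], [0, 0, 0, 0, 0, 0, 85]]}}

```text
clock: 3.9
position: [0.6478, 0.1188, 0.023]
tool_rot: [-0.185, 1.569, -2.96]
force: [-0.4, 0.3, 0.5]
grip_width: 0.0847
```

{"op": "play_rows", "data": {"deltas": [[0, 0, 0, 0, 0, 0, 70], [0, 0, 0, 0, 0, 0, 65], [0, 0, 0, 0, 0, 0, 55], [0, 0, 0, 0, 0, 0, 50], [0, 0, 0, 0, 0, 0, 50], [0, 0, 0, 0, 0, 0, 50]], "grip_force": 30}}

```text
clock: 4.65
position: [0.6494, 0.1189, 0.0256]
tool_rot: [2.849, 1.569, 0.074]
force: [-2.0, -1.5, 9.9]
grip_width: 0.0621
```

{"op": "play_rows", "data": {"deltas": [[0, 0, 10, 0, 0, 0, 50], [0, 0, 25, 0, 0, 0, 50], [0, 0, 35, 0, 0, 0, 50], [-15, 13, 10, 0, 0, 0, 50], [-30, 25, 0, 0, 0, 0, 50], [-35, 30, 0, 0, 0, 0, 50], [-35, 30, 0, 0, 0, 0, 50], [-35, 30, 0, 0, 0, 0, 50]]}}

```text
clock: 5.65
position: [0.4964, 0.2483, 0.1043]
tool_rot: [-0.727, 1.57, 2.782]
force: [-0.2, 1.0, -1.6]
grip_width: 0.0618
```

{"op": "play_rows", "data": {"deltas": [[-25, 22, 0, 0, 0, 0, 50], [-15, 14, 0, 0, 0, 0, 50], [0, 0, 0, 0, 0, 0, 50], [0, 0, 0, 0, 0, 0, 50]]}}

```text
clock: 6.15
position: [0.4587, 0.2826, 0.1043]
tool_rot: [1.296, 1.57, -1.479]
force: [0.9, 1.1, -1.1]
grip_width: 0.0619
```

Run:
```python
from h import *
s=telemetry.observe(); print(s["position"],s["grip_width"],s["force"])
save("wrist","pics/w2.png");save("top","pics/t2.png");save("scene","pics/s2.png")
a=cv2.imread("pics/w2.png");b=cv2.imread("pics/s2.png")[120:300,250:490]
cv2.imwrite("pics/m2.png",np.hstack([cv2.resize(a,(400,300)),cv2.resize(b,(400,300))]))
```

```text
[0.45873759 0.28256866 0.1042595 ] 0.061859136438667015 [ 0.93386247  1.05904991 -1.08953271]
```

View pics/m2.png

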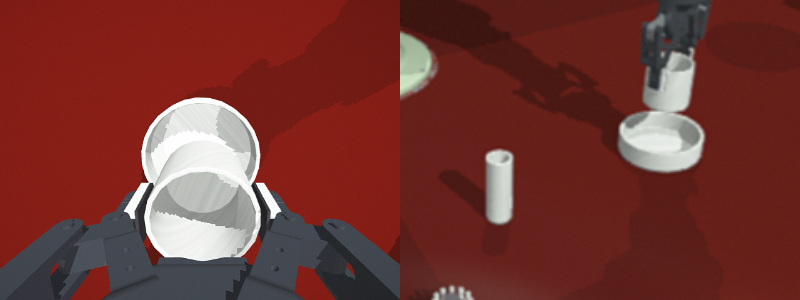

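The cup is held upright with the dish beneath it (wrist and scene views agree). I'll lower it in.

{"op": "play_rows", "data": {"deltas": [[-2, 1.5, 0, 0, 0, 0, 50], [0, 0, -25, 0, 0, 0, 50], [0, 0, -25, 0, 0, 0, 50], [0, 0, -13, 0, 0, 0, 50], [0, 0, -6, 0, 0, 0, 50], [0, 0, -2, 0, 0, 0, 50], [0, 0, 0, 0, 0, 0, 50], [0, 0, 0, 0, 0, 0, 50]]}}

```text
clock: 7.3
position: [0.457, 0.2846, 0.0338]
tool_rot: [-2.866, 1.57, 0.642]
force: [-0.2, 0.0, -1.8]
grip_width: 0.0623
```

{"op": "play_rows", "data": {"deltas": [[0, 0, -1.5, 0, 0, 0, 50], [0, 0, 0, 0, 0, 0, 50]]}}

```text
clock: 7.55
position: [0.4567, 0.2845, 0.0318]
tool_rot: [-2.804, 1.571, 0.705]
force: [0.3, 0.5, -1.5]
grip_width: 0.0623
```

{"op": "play_rows", "data": {"deltas": [[0, 0, -1.5, 0, 0, 0, 50], [0, 0, 0, 0, 0, 0, 50]]}}

```text
clock: 7.8
position: [0.4567, 0.2844, 0.0302]
tool_rot: [0.22, 1.571, -2.555]
force: [-0.1, 0.8, -1.4]
grip_width: 0.0621
```

{"op": "play_rows", "data": {"deltas": [[0, 0, -1, 0, 0, 0, 50], [0, 0, 0, 0, 0, 0, 50]]}}

```text
clock: 8.05
position: [0.4567, 0.2845, 0.0296]
tool_rot: [2.632, 1.571, -0.142]
force: [-2.6, -1.4, 7.1]
grip_width: 0.0622
```

Contact came at exactly the expected height (0.0296). I'll release and rise.

{"op": "play_rows", "data": {"deltas": [[0, 0, 0, 0, 0, 0, 64], [0, 0, 0, 0, 0, 0, 70], [0, 0, 0, 0, 0, 0, 74], [0, 0, 0, 0, 0, 0, 74], [0, 0, 8, 0, 0, 0, 74], [0, 0, 20, 0, 0, 0, 78], [0, 0, 40, 0, 0, 0, 80], [0, 0, 50, 0, 0, 0, 80]]}}

```text
clock: 9.05
position: [0.4562, 0.2842, 0.1485]
tool_rot: [0.105, 1.57, -2.67]
force: [0.7, -0.1, -0.3]
grip_width: 0.08
```

{"op": "play_rows", "data": {"deltas": [[0, 0, 35, 0, 0, 0, 80], [2, -25, 35, 0, 0, 0, 80], [3, -40, 0, 0, 0, 0, 80], [4, -45, 0, 0, 0, 0, 80], [4, -45, 0, 0, 0, 0, 80], [4, -45, 0, 0, 0, 0, 80], [4, -45, 0, 0, 0, 0, 80], [4, -31.5, 0, 0, 0, 0, 80]]}}

```text
clock: 10.05
position: [0.4816, 0.0059, 0.2179]
tool_rot: [2.419, 1.57, -0.357]
force: [0.4, -0.9, -0.1]
grip_width: 0.0798
```

{"op": "play_rows", "data": {"deltas": [[0, 0, 0, 0, 0, 0, 70], [0, 0, 0, 0, 0, 0, 60]]}}

```text
clock: 10.3
position: [0.4816, 0.0086, 0.2176]
tool_rot: [-2.596, 1.57, 0.913]
force: [-0.4, 0.2, -0.1]
grip_width: 0.0604
```

Run:
```python
from h import *
s=telemetry.observe(); print(s["position"],s["grip_width"],s["force"],s["qpos"].round(2))
ci=vision.camera_info("wrist");save("wrist","pics/w3.png");save("top","pics/t3.png");save("scene","pics/s3.png")
a=cv2.imread("pics/w3.png");b=cv2.imread("pics/s3.png")[120:300,250:490]
cv2.imwrite("pics/m3.png",np.hstack([cv2.resize(a,(400,300)),cv2.resize(b,(400,300))]))
q=proj("wrist",[.482,.0078,.045])[0].astype(int);print(q)
try: print(fit(a,ci,.482,.0078,0,.09,.016,(max(q[0]-50,0),max(q[1]-70,0),q[0]+50,q[1]+70)))
except Exception as e: print(e)
```

```text
[0.48164693 0.0086402  0.21761287] 0.06036498128503266 [-0.40425569  0.2189397  -0.11497224] [ 0.01  0.32 -0.19  1.98  0.08  0.86 -1.42]
[327 216]
(array([0.47977523, 0.00899868]), np.float64(0.04797694213554987), array([ 305,  193,   42,   59, 1955], dtype=int32))
```

View pics/m3.png

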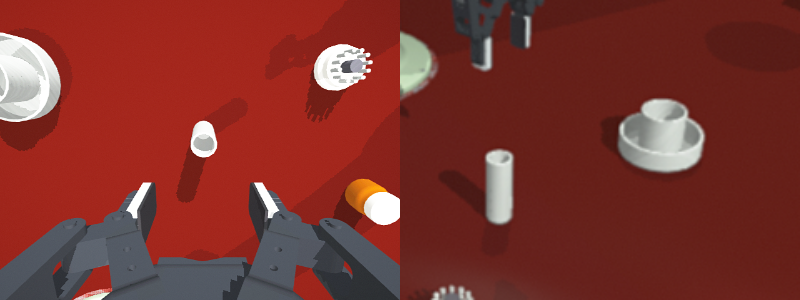

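The scene view shows the cup standing upright in the dish, and the tube is centred under the gripper at (0.481, 0.0085). I'll descend to z ≈ 0.058 and grip.

{"op": "play_rows", "data": {"deltas": [[0, 0, -20, 0, 0, 0, 60], [0, 0, -35, 0, 0, 0, 60], [0, 0, -35, 0, 0, 0, 60], [0, 0, -30, 0, 0, 0, 60], [0, 0, -25, 0, 0, 0, 60], [0, 0, -14, 0, 0, 0, 60], [0, 0, 0, 0, 0, 0, 60]]}}

```text
clock: 11.32
position: [0.4814, 0.0084, 0.0579]
tool_rot: [-0.357, 1.57, -3.131]
force: [-0.5, 0.1, -0.2]
grip_width: 0.0601
```

{"op": "play_rows", "data": {"deltas": [[0, 0, 0, 0, 0, 0, 45], [0, 0, 0, 0, 0, 0, 38], [0, 0, 0, 0, 0, 0, 30], [0, 0, 0, 0, 0, 0, 22], [0, 0, 0, 0, 0, 0, 22], [0, 0, 0, 0, 0, 0, 22]]}}

```text
clock: 12.08
position: [0.4823, 0.0079, 0.0591]
tool_rot: [2.827, 1.569, 0.052]
force: [-0.9, -0.6, 9.2]
grip_width: 0.031
```

{"op": "play_rows", "data": {"deltas": [[0, 0, 10, 0, 0, 0, 22], [0, 0, 30, 0, 0, 0, 22], [0, 0, 40, 0, 0, 0, 22], [-1, 15, 40, 0, 0, 0, 22], [-4, 40, 0, 0, 0, 0, 22], [-4, 45, 0, 0, 0, 0, 22], [-4, 45, 0, 0, 0, 0, 22], [-4, 45, 0, 0, 0, 0, 22]]}}

```text
clock: 13.08
position: [0.4645, 0.1993, 0.1791]
tool_rot: [3.118, 1.57, 0.343]
force: [0.5, 0.1, -1.1]
grip_width: 0.0312
```

{"op": "play_rows", "data": {"deltas": [[-4, 45, 0, 0, 0, 0, 22], [-4, 30, 0, 0, 0, 0, 22], [-0.6, 11.6, 0, 0, 0, 0, 22], [0, 0, 0, 0, 0, 0, 22], [0, 0, 0, 0, 0, 0, 22]]}}

```text
clock: 13.7
position: [0.4565, 0.2832, 0.1784]
tool_rot: [1.421, 1.57, -1.355]
force: [-0.5, -0.6, -0.6]
grip_width: 0.0311
```

Run:
```python
from h import *
s=telemetry.observe(); print(s["position"],s["grip_width"],s["force"])
t=cv2.imread("pics/t3.png"); c=vision.camera_info("top"); print("dish",fit(t,c,.456,.284,0,.03,.058,(155,245,240,335)))
save("wrist","pics/w4.png");save("scene","pics/s4.png");save("top","pics/t4.png")
a=cv2.imread("pics/w4.png");b=cv2.imread("pics/s4.png")[100:250,320:520]
d=t[255:330,150:250]
cv2.imwrite("pics/m4.png",np.hstack([cv2.resize(x,(w,300),interpolation=cv2.INTER_CUBIC) for x,w in((b,400),(d,400))]))
```

```text
[0.45649545 0.28315815 0.17844556] 0.03108400673115511 [-0.51919699 -0.56068953 -0.63475573]
dish (array([0.45676914, 0.28367217]), np.float64(0.02442010602475428), array([ 165,  268,   60,   59, 2747], dtype=int32))
```

View pics/m4.png

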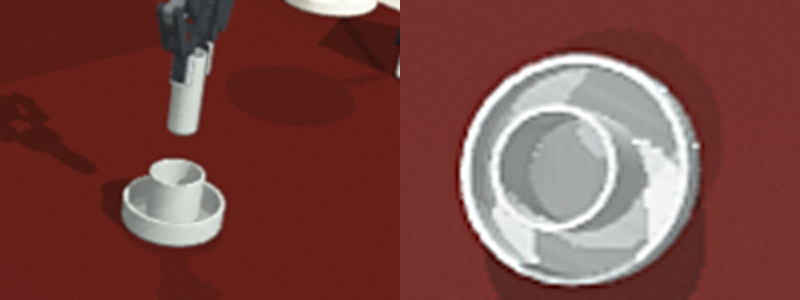

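View pics/w4.png

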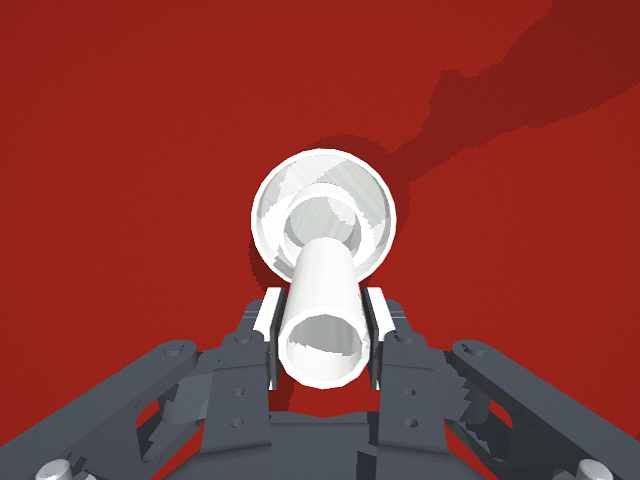

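Scene crop: the tube is held above the cup and leans a little in the image (bottom about (411,163), top about (419,128) in full-frame pixels). Top crop: the cup rim centre is near (188.6,296.3). I'll check the tilt and cup position against the calibration.

Run:
```python
from h import *
from scipy.spatial.transform import Rotation as Ro
print("cup",ray("top",188.6,296.3,.064))
s=telemetry.observe();p=s["position"]; print(Ro.from_euler('xyz',s["tool_rot"]).as_matrix().round(4))
z0=p[2]-.0591
P=[[p[0],p[1],z0],[p[0],p[1],z0+.09]]
for n in("scene","wrist","top"): print(n,proj(n,P).round(1))
im=cv2.imread("pics/s4.png")[105:185,390:440]
c=cv2.resize(im,None,fx=7,fy=7,interpolation=cv2.INTER_CUBIC)
q=(proj("scene",P)-[390,105]+.5)*7
cv2.line(c,*[tuple(map(int,x)) for x in q],(0,0,255),1)
w=cv2.imread("pics/w4.png")[170:400,230:420]; w=cv2.resize(w,None,fx=2,fy=2)
t=np.linspace(0,6.28,80)
for P2 in (np.c_[p[0]+.016*np.cos(t),p[1]+.016*np.sin(t),0*t+z0+.09],np.c_[p[0]+.016*np.cos(t),p[1]+.016*np.sin(t),0*t+z0],np.c_[.457+.031*np.cos(t),.2845+.031*np.sin(t),0*t+.064]):
    for x in proj("wrist",P2): cv2.circle(w,tuple(((x-[230,170]+.5)*2).astype(int)),1,(0,160,0),-1)
w=cv2.copyMakeBorder(w,0,100,0,0,0)
cv2.imwrite("pics/m5.png",np.hstack([c,w]))
```

```text
cup [0.45610239 0.28227343 0.064     ]
[[ 1.000e-04  3.573e-01 -9.340e-01]
 [-3.000e-04 -9.340e-01 -3.573e-01]
 [-1.000e+00  3.000e-04  0.000e+00]]
scene [[410.5 163.9]
 [415.4 125.9]]
wrist [[327.4 258.6]
 [329.7 344.6]]
top [[179.3 295. ]
 [162.7 293. ]]
```

View pics/m5.png

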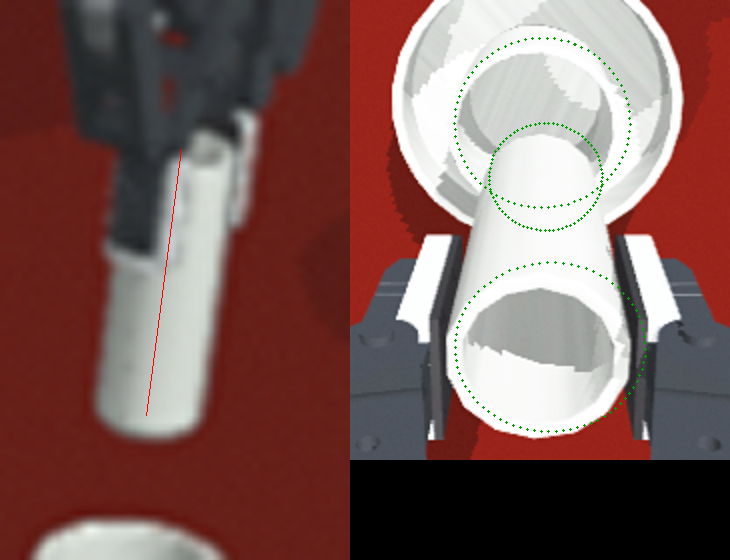

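On closer reading, the tube's right edge runs parallel to the predicted vertical. The finger hides its left side at the top, so the lean was only apparent. The wrist view suggests the cup is about 3–4 mm further along +x,+y. I'll shift half-way and lower, since the clearance is 12 mm.

{"op": "play_rows", "data": {"deltas": [[2, 2, 0, 0, 0, 0, 22], [0, 0, -20, 0, 0, 0, 22], [0, 0, -30, 0, 0, 0, 22], [0, 0, -20, 0, 0, 0, 22], [0, 0, -15, 0, 0, 0, 22], [0, 0, 0, 0, 0, 0, 22]]}}

```text
clock: 14.6
position: [0.4579, 0.2863, 0.0926]
tool_rot: [0.258, 1.569, -2.517]
force: [-0.3, 0.8, -0.5]
grip_width: 0.0311
```

{"op": "play_rows", "data": {"deltas": [[0, 0, -10, 0, 0, 0, 22], [0, 0, -8, 0, 0, 0, 22], [0, 0, -4, 0, 0, 0, 22], [0, 0, 0, 0, 0, 0, 22], [0, 0, 0, 0, 0, 0, 22]]}}

```text
clock: 15.22
position: [0.4582, 0.2866, 0.0715]
tool_rot: [-2.87, 1.571, 0.639]
force: [-0.5, -0.4, 0.1]
grip_width: 0.0308
```

No contact with the rim, and the tube is inside. The floor should be reached near z ≈ 0.067.

{"op": "play_rows", "data": {"deltas": [[0, 0, -2, 0, 0, 0, 22], [0, 0, -1, 0, 0, 0, 22], [0, 0, 0, 0, 0, 0, 22]]}}

```text
clock: 15.6
position: [0.4581, 0.2866, 0.0683]
tool_rot: [0.595, 1.571, -2.18]
force: [-0.1, 0.7, -1.0]
grip_width: 0.0307
```

{"op": "play_rows", "data": {"deltas": [[0, 0, -1.2, 0, 0, 0, 22], [0, 0, 0, 0, 0, 0, 22]]}}

```text
clock: 15.85
position: [0.4582, 0.2866, 0.0672]
tool_rot: [-2.949, 1.571, 0.56]
force: [-0.5, -0.2, 0.6]
grip_width: 0.0309
```

{"op": "play_rows", "data": {"deltas": [[0, 0, -0.8, 0, 0, 0, 22], [0, 0, 0, 0, 0, 0, 22]]}}

```text
clock: 16.1
position: [0.4585, 0.2868, 0.067]
tool_rot: [-3.023, 1.57, 0.486]
force: [-2.7, -0.8, 16.1]
grip_width: 0.0308
```

Firm contact at 0.067, as expected. I'll release gently and withdraw.

{"op": "play_rows", "data": {"deltas": [[0, 0, 0.5, 0, 0, 0, 34], [0, 0, 0, 0, 0, 0, 42], [0, 0, 0, 0, 0, 0, 50], [0, 0, 0, 0, 0, 0, 50], [0, 0, 10, 0, 0, 0, 50], [0, 0, 25, 0, 0, 0, 50], [0, 0, 40, 0, 0, 0, 55], [0, 0, 40, 0, 0, 0, 60]]}}

```text
clock: 17.1
position: [0.458, 0.2865, 0.1837]
tool_rot: [-2.217, 1.571, 1.292]
force: [0.2, -0.5, -0.1]
grip_width: 0.0602
```

{"op": "play_rows", "data": {"deltas": [[0, -15, 30, 0, 0, 0, 60], [0, -35, 0, 0, 0, 0, 60], [0, -45, 0, 0, 0, 0, 60], [0, -45, 0, 0, 0, 0, 60], [0, -30, 0, 0, 0, 0, 60], [0, 0, 0, 0, 0, 0, 60]]}}

```text
clock: 17.85
position: [0.4582, 0.1145, 0.2125]
tool_rot: [2.102, 1.57, -0.676]
force: [-0.3, -0.3, 0.9]
grip_width: 0.0602
```

Run:
```python
from h import *
s=telemetry.observe(); print(s["position"],s["clock"])
save("scene","pics/s6.png");save("top","pics/t6.png")
c=vision.camera_info("top");t=cv2.imread("pics/t6.png"); print("dish",fit(t,c,.456,.284,0,.03,.058,(155,245,240,335))[:2])
o=[]
a=np.linspace(0,6.28,120)
for n,f,x0,y0 in(("scene","pics/s6.png",365,140),("top","pics/t6.png",155,255)):
    w,h=80,80
    im=cv2.resize(cv2.imread(f)[y0:y0+h,x0:x0+w],(400,400),interpolation=cv2.INTER_CUBIC)
    for x,y,z,r in ((.4567,.2845,.064,.031),(.458,.286,.098,.016)):
        if n=="scene":
            for q in proj(n,np.c_[x+r*np.cos(a),y+r*np.sin(a),0*a+z]): cv2.circle(im,tuple(((q-[x0,y0]+.5)*5).astype(int)),0,(0,0,255),-1)
    o.append(im)
cv2.imwrite("pics/m6.png",np.hstack(o))
```

```text
[0.45819429 0.1144817  0.21249352] 17.85
dish (array([0.44082775, 0.30127903]), np.float64(0.6360390247091123))
```

View pics/m6.png

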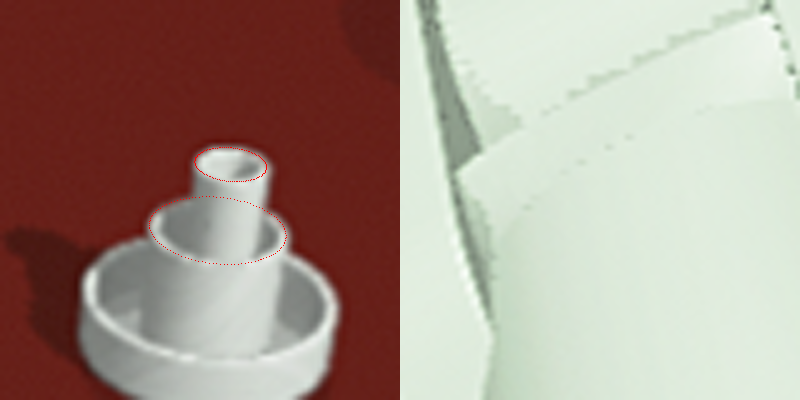

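The scene crop shows both rims on the predicted ellipses (cup rim at z 0.064, tube rim at 0.098), upright and untouched. The arm blocks the top camera. I'll hand the job in.

```bash
python3 -c "
from h import *
print(workorder.job_done())"
```

```text
the job is handed in; nothing more can be done
None
```

The three pots are nested: the cup stands in the dish and the tall narrow pot stands in the cup. Both are let go and the arm is clear. I handed the job in at about 18 s on the clock, and no verdict was reported.

- **Seating:** each pot met the floor beneath it within a millimetre of the expected height (TCP z 0.0296 for the cup, 0.067 for the tall pot). In the last scene picture both rims lie on the outlines predicted for fully seated, upright pots, to within about a pixel (about 2 mm).
- **Dish:** a fit to the top picture taken after the cup was placed shows it had not moved measurably (under 1 mm). The scene picture taken after the tall pot went in looks the same.
- **Failed check:** the final top-camera fit did not work because the arm was blocking that view. The end state therefore rests on the scene view and the contact heights.
- **Disagreement:** before I lowered the tall pot, the wrist camera put the cup about 4 mm from where the other estimates had it. I aimed between the two, and the pot went in without touching the rim.

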